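Cull the worn grinding cylinders and hold the vibrating table running

ROBOT

A 6-joint arm with a two-finger parallel gripper is mounted at the origin on the work surface. World frame = base frame: x ahead of the robot, y to its left, z up, the work surface at z = 0. Lengths are in m, angles in rad, forces in N, time in s.
With the tool pointing down it reaches from about 0.3 to 0.775 m from the base axis. Payload 14.6 kg.
Tool frame: the origin (TCP) lies midway between the tips of the shut fingers; the grasp point (between the pads) lies 19 mm behind it (ctrl.hold_point_z is the distance from the TCP to the grasp point, in m); z points along the fingers, x is the direction in which the jaws open and shut, and the axes are right-handed (so a half turn about z gives the same grasp; the last joint's range is limited). The gripper opens to 94 mm and grips with 3 to 60 N. Pads are 16 mm wide; open, the fingers measure 119 mm over their backs; the gripper's body (75 mm by 177 mm) begins 78 mm behind the grasp point.
Start: joints at [1.234, 0.3, 1.521, -0, 1.321, -0.067], TCP at [0.147, 0.53, 0.205] pointing down, gripper open.
Joint ranges: [-3.03, 3.03], [-0.79, 2.21], [0.23, 2.52], [-1.04, 4.18], [0, 3.07], [-2.55, 2.55]. Speed limits (rad/s): [2.22, 2.22, 2.57, 3.14, 3.14, 3.14].

INTERFACE

Orientations are given as [roll, pitch, yaw] about the fixed x, y, z axes, in that order (R = Rz(yaw) Ry(pitch) Rx(roll)).
In Python, from station import ctrl, viewer, ticket, nets gives the robot as it stands.
- The arm moves only by the tool carry_out, never from a script. Its argument "commands" is one flat list of numbers, 7 for each row, row after row: the closure, from -1 (fully open) to 1 (shut), so that 0 is half open, then the shift along the world's x, y, z in cm, then the turn, a rotation vector about the world's x, y, z in rad. In form: [gripper, tx, ty, tz, ax, ay, az, gripper, tx, ty, tz, ax, ay, az, ...]. A call has 1 to 12 rows; each row is the pose to reach, as a shift and turn from the pose measured when the call began; what a row does not reach only later rows make up. A row lasts 1/12 s, in which the tool goes at most 41.7 mm and 7.16 degrees, less where a joint would pass 70% of its speed; a pose out of reach is approached as far as the arm can. A call with a gripper value outside its range is refused whole. The fingers move at their own pace and stop on an object; "force" is the grip in N (left out, the last holds). Time passes only in rows, so rows that repeat a pose let the fingers close. It gives the time, the measured TCP pose, the force and the opening at its end, in the units of the state.
- ctrl.get_obs(): the state, without advancing time (a new reading comes with each control period).
- viewer.camera(name): name is "scene" or "side" or "wrist"; returns (picture, depth): 400x640x3 uint8, blue, green, red; 400x640 float32, m along the optical axis (not along the pixel's ray), 0 where there is no reading.
- viewer.camera_info(name): a dict with "fx", "fy", "cx", "cy" (pixels), "D" ([k1, k2, p1, p2, k3] as OpenCV has them; the pictures are not rectified), "R" (3x3) and "t" (3): a world point X has camera coordinates R X + t. Camera axes: x right, y down, z forward; pixel columns grow to the right and rows downward; lengths in m; the calibration is good to about 2 mm. A picture is of the moment at which its call begins: read the wrist's pose just before it. camera_info takes no time and is no camera call; for the wrist camera it gives the pose at the moment of the call.
- ticket.hand_in(): hands the job in, once; it reports no verdict.
Trained networks look in the newest picture that a camera, given by its name, has taken for a name from the list of things; names that differ only in an ending like _2 or _b are one class to them, and where a whole thing is asked for, a point or a joint stands for the part that bears it (a point fixed in the world has none). Each returns a list of dicts, best first, with "confidence" (0 to 1); they miss things now and then, are a little off and sometimes report something else, mostly with a low value. They report only what shows in the picture. A call takes as long as a camera call. They do not tell look-alikes from the thing itself.
- nets.silhouettes(camera, thing): "region" (400x640 bool, what is visible of it) and "extent" ([left, top, right, bottom] in pixels, round what is visible of it).
The state is a dict: "time_s": time; "qpos": joint angles; "joint_vel": joint speeds; "tau": joint torques, N m; "ee_pos": TCP position; "eef_rot": TCP orientation; "force": force on the tool from outside, world axes, zero at the start; "moment": the same for the moment, N m; "grip_width": finger opening in m.
Only numpy, scipy, OpenCV 4.12 (cv2) and the standard library are available. Lean on these libraries where they do the work, as an engineer would, in place of code of your own. Each camera call takes 0.05 s, during which the arm holds its last target. There are 200 camera calls.

TASK

Two of the five white grinding cylinders on the vibrating table are worn, one too short and one necked: first put both into the large plastic bowl and leave the three sound ones standing on the deck. Then run the table by pressing the control's spring plunger straight down with the gripper until its top is flush with the two guard cheeks, never all the way to the bottom, and finish while still holding it there. Leave everything else on the bench where it is.

Things in the scene. Friction and masses are not known exactly. Their poses are not given: they have to be found in the camera images.
- shaker: vibrating table, fixed to the bench: grey base with a flat deck covered in black rubber, 200 (x) by 180 (y) mm outside, with an aluminium rim 4 mm thick around it. Origin: centre of its underside on the bench; the deck's floor is 70 mm and the top of the rim 76 mm above the origin. Five white ceramic cylinders stand upright on the deck, about 65 mm or more between centres.
- worn_short_center (a point): worn grinding cylinder, plain white ceramic, same 28 mm diameter as the sound ones but only 32 mm tall, about 70 g, standing upright on the deck at the start; the point is its centre, 16 mm above its underside, z along its axis
- worn_necked_center (a point): worn grinding cylinder, plain white ceramic, 50 mm tall, 28 mm diameter only up to 18 mm above its underside, narrowing above that (over 4 mm of height) to a neck of 18 mm diameter that goes on to the top; about 70 g, standing upright, neck up, on the deck at the start; the point is its centre, 25 mm above its underside (on the neck), z along its axis
- sound_a_center (a point): sound grinding cylinder of plain white ceramic, standing upright on the shaker's deck at the start: 28 mm diameter, 50 mm tall, about 110 g; the point is its centre, 25 mm above its underside, z along its axis. It must stay standing on the deck.
- sound_b_center (a point): sound grinding cylinder of plain white ceramic, standing upright on the shaker's deck at the start: 28 mm diameter, 50 mm tall, about 110 g; the point is its centre, 25 mm above its underside, z along its axis. It must stay standing on the deck.
- sound_c_center (a point): sound grinding cylinder of plain white ceramic, standing upright on the shaker's deck at the start: 28 mm diameter, 50 mm tall, about 110 g; the point is its centre, 25 mm above its underside, z along its axis. It must stay standing on the deck.
- bowl: large yellow plastic reject bowl (the smaller bowl of the same kind at the side, 100 mm across, is not used), round and open, fixed to the bench: 144 mm outside diameter at the rim, 112 mm at the foot, 50 mm high, wall 4 mm, flat inner floor 5 mm above the bench. Origin: centre of its underside.
- control: palm control of the vibrating table, a grey box fixed to the bench, 110 (x) by 120 (y) by 60 mm high, with the plunger in the middle of its top and an upright steel guard cheek on either side of it along y: each cheek 60 (x) by 10 (y) mm, centred 45 mm from the plunger's axis (80 mm free between them), its top 105 mm above the bench. Origin: centre of the underside.
- guard_top (a point): point on the plunger's axis, level with the tops of the two guard cheeks (105 mm above the bench)
- plunger_top (a point): centre of the flat top of the plunger's black head, 44 mm diameter, 14 mm thick; released it stands 121 mm above the bench, which is 16 mm above the cheeks; pushed in 16 mm it is flush with them
- plunger (a joint): how far the plunger is pushed down, in m: 0 released, 0.016 flush with the guard cheeks (the run position), 0.032 bottomed out (stops the table). A spring returns it: about 2.4 N to start it, rising 0.4 N per mm, about 9 N at flush and 15 N at the bottom.
- mortar: white ceramic mortar, round, 110 mm across and 70 mm high, bystander; origin at the centre of its underside
- beaker: glass beaker, 60 mm across, 75 mm high, bystander; origin at the centre of its underside
- jar: small amber jar with a white cap, 50 mm across, 70 mm high, bystander; origin at the centre of its underside
- spatula: lab spatula lying flat, 160 mm long, bystander; origin on its underside
- brush: small brush lying flat, 150 mm long, bystander; origin on its underside
- cork_block: small cork block 55 by 30 by 18 mm, bystander; origin at the centre of its underside
Mind the look-alikes: they are no part of the job. What is shaped like the part that bears worn_necked_center but pink or turquoise is not meant.

How it is judged:
On the way, in this order (a step that is already met when the one before it is completed fails the run):
1. both worn cylinders lie in the bowl, let go, and the sound ones stand on the deck (horizontal distance between each of worn_short_center, worn_necked_center and bowl below 0.06 m and height (world z) of each of worn_short_center, worn_necked_center below 0.06 m and contact force between the fingers and worn_short below 0.2 N and contact force between the fingers and worn_necked below 0.2 N and z of sound_a_center in the frame of shaker between 0.088 and 0.103 m and angle between each of sound_a_center, sound_b_center, sound_c_center's own z axis and vertical below 0.2 rad and x of sound_a_center in the frame of shaker between -0.096 and 0.096 m and y of sound_a_center in the frame of shaker between -0.086 and 0.086 m and z of sound_b_center in the frame of shaker between 0.088 and 0.103 m and x of sound_b_center in the frame of shaker between -0.096 and 0.096 m and y of sound_b_center in the frame of shaker between -0.086 and 0.086 m and z of sound_c_center in the frame of shaker between 0.088 and 0.103 m and x of sound_c_center in the frame of shaker between -0.096 and 0.096 m and y of sound_c_center in the frame of shaker between -0.086 and 0.086 m), for 0.2 s.
2. the plunger is held flush with the guard cheeks by the robot for one second (value of joint plunger between 0.011 and 0.021 m and contact force between any of the fingers, the arm and plunger above 3 N), for 1 s.
At the end, for the whole second after the job is handed in: Robot still holding the plunger at rest, within 5 mm of flush (11 to 21 mm in), with over 3 N; both worn cylinders let go in the bowl (centre within 60 mm of its axis, below 60 mm height); three sound ones upright (0.2 rad) on the deck (all of step 1 and all of step 2 and velocity of joint plunger between -0.01 and 0.01 m/s); the arm keeps its last pose, push and grip.
It fails at once if the plunger is pushed to the bottom (more than 28 mm) (value of joint plunger above 0.028 m).
It fails at once if a bystander is moved by more than 30 mm (distance of any of mortar, beaker, jar, spatula, brush, cork_block from where it was at the start of the episode above 0.03 m).
It also fails if it takes over 67 s, if anything falls off the work surface, if the arm or the gripper's body presses on something with over 40 N, if the wrist force passes 120 N, or if a joint passes its speed limit or range.

## Working session

There is one attempt and no reset: what is moved stays moved. The work goes in short steps, Python scripts to look and compute and a tool call to move; the robot and the scene stay as the last step left them, time stands still between calls to the robot, and variables do not carry over. Pictures are saved under pics/ and viewed, about 8 in all and at most 12, crops included, and the job is handed in when it is done.

Besides the shell and the picture viewer there is one more tool, called as name(argument=value, ...) on one line, values as JSON. carry_out: Moves the arm, as the interface text tells. Its arguments: {"type":"object","properties":{"commands":{"type":"array","items":{"type":"number"}},"force":{"type":"number"}},"required":["commands"]}

```bash
mkdir -p pics; cat > h.py <<'E'
import numpy as np, cv2
from station import ctrl, viewer, ticket, nets
def world(cam, info, uv, depth):
    K=np.array([[info['fx'],0,info['cx']],[0,info['fy'],info['cy']],[0,0,1]]);
    uv=np.asarray(uv,float).reshape(-1,1,2)
    n=cv2.undistortPoints(uv,K,np.array(info['D'],float)).reshape(-1,2)
    d=np.asarray(depth,float).reshape(-1,1)
    pc=np.hstack([n,np.ones((len(n),1))])*d
    return (pc-np.array(info['t']))@np.array(info['R'])
def cloud(cam, dep, info, mask):
    v,u=np.nonzero(mask&(dep>0))
    return world(cam,info,np.c_[u,v],dep[v,u])
E
python3 - <<'E'
from h import *
o=ctrl.get_obs();print(o['time_s'],o['ee_pos'],o['eef_rot'],o['force'],o['grip_width'])
for c in ['scene','side']:
    im,d=viewer.camera(c);cv2.imwrite(f'pics/{c}0.png',im);np.save(f'{c}0.npy',d)
    i=viewer.camera_info(c)
    print(c,'cam at',-np.array(i['R']).T@np.array(i['t']),i['fx'])
    for t in ['shaker','worn_short_center','worn_necked_center','sound_a_center','bowl','control','plunger','mortar','beaker','jar','cork_block']:
        for r in nets.silhouettes(c,t):
            if r['confidence']<.2: continue
            p=cloud(c,d,i,r['region'])
            if len(p)<5: continue
            z=np.percentile(p[:,2],97);top=p[p[:,2]>z-.006]
            print(t,round(r['confidence'],2),r['extent'],'topz',z.round(3),'topmid',((top.min(0)+top.max(0))/2).round(3),'n',len(p),'span',(np.percentile(p,98,axis=0)-np.percentile(p,2,axis=0)).round(3))
E
```

```text
0.0 [0.1465186  0.52985871 0.20489317] [-3.14154642e+00  1.13145200e-03  1.30101768e+00] [ 0.36011341 -0.05899967 -0.03752   ] 0.09386860849411764
scene cam at [ 1.25020551 -0.43057398  0.65893098] 398.4100493610607
shaker 0.95 [169.4, 193.7, 281.6, 284.1] topz 0.076 topmid [ 0.511 -0.262  0.095] n 5057 span [0.208 0.192 0.065]
worn_short_center 0.46 [307.4, 258.7, 335.9, 300.0] topz 0.076 topmid [ 0.748 -0.132  0.074] n 953 span [0.056 0.055 0.068]
worn_short_center 0.45 [218.9, 211.3, 233.2, 226.2] topz 0.103 topmid [ 0.516 -0.256  0.101] n 179 span [0.027 0.024 0.032]
worn_necked_center 0.53 [284.1, 184.1, 297.4, 198.8] topz 0.051 topmid [ 0.384 -0.033  0.049] n 121 span [0.019 0.022 0.048]
worn_necked_center 0.44 [197.0, 200.9, 204.8, 206.2] topz 0.052 topmid [ 0.347 -0.272  0.05 ] n 46 span [0.017 0.016 0.015]
sound_a_center 0.64 [201.1, 224.1, 216.9, 250.8] topz 0.121 topmid [ 0.571 -0.308  0.119] n 290 span [0.025 0.024 0.048]
sound_a_center 0.36 [357.5, 248.9, 382.1, 285.4] topz 0.072 topmid [ 0.757 -0.014  0.07 ] n 685 span [0.042 0.04  0.066]
bowl 0.9 [290.4, 187.8, 340.0, 
[... 2422 characters left out ...]
n 2097 span [0.105 0.114 0.119]
plunger 0.57 [258.0, 123.5, 275.9, 145.3] topz 0.121 topmid [0.513 0.237 0.119] n 232 span [0.037 0.061 0.059]
mortar 0.84 [332.1, 146.4, 377.3, 182.5] topz 0.07 topmid [0.724 0.121 0.068] n 1182 span [0.096 0.101 0.056]
beaker 0.83 [379.8, 227.9, 409.2, 261.3] topz 0.074 topmid [ 0.748 -0.132  0.073] n 800 span [0.055 0.054 0.069]
beaker 0.71 [257.4, 120.6, 276.3, 144.7] topz 0.121 topmid [0.513 0.237 0.119] n 228 span [0.037 0.042 0.047]
jar 0.88 [368.4, 190.3, 390.1, 222.2] topz 0.07 topmid [ 0.755 -0.014  0.068] n 582 span [0.045 0.047 0.07 ]
cork_block 0.94 [386.4, 306.9, 415.3, 326.9] topz 0.02 topmid [ 0.709 -0.296  0.018] n 396 span [0.053 0.028 0.016]
```

```bash
python3 - <<'E'
from h import *
a=cv2.imread('pics/side0.png')[240:390,200:420];b=cv2.imread('pics/scene0.png')[170:310,150:350]
cv2.imwrite('pics/crops.png',np.vstack([cv2.resize(a,(440,300),interpolation=3),cv2.resize(b,(429,300),interpolation=3)[:, :] if 0 else cv2.resize(b,(440,300),interpolation=3)]))
# deck cylinders from depth at both cams
for c in ['scene','side']:
    d=np.load(f'{c}0.npy');i=viewer.camera_info(c)
    P=np.full((400,640,3),0.);m=d>0;P[m]=cloud(c,d,i,m)
    deck=m&(abs(P[...,0]-.505)<.13)&(abs(P[...,1]+.262)<.12)&(P[...,2]>.082)&(P[...,2]<.14)
    n,l,s,ce=cv2.connectedComponentsWithStats(deck.astype(np.uint8))
    for k in range(1,n):
        if s[k,4]<40: continue
        p=P[l==k];z=np.percentile(p[:,2],97);t=p[p[:,2]>z-.005];q=p[p[:,2]<.086+.004]
        print(c,ce[k].round(),s[k,4],'z',z.round(3),'top',((t.min(0)+t.max(0))/2)[:2].round(3),'w',np.ptp(t,axis=0)[:2].round(3),'low',np.ptp(q,axis=0)[:2].round(3))
E
```

```text
scene [231. 197.] 131 z 0.122 top [ 0.444 -0.214] w [0.018 0.016] low [0.021 0.025]
scene [190. 213.] 235 z 0.122 top [ 0.465 -0.322] w [0.03  0.027] low [0.016 0.027]
scene [256. 216.] 229 z 0.122 top [ 0.553 -0.193] w [0.028 0.026] low [0.015 0.024]
scene [225. 218.] 154 z 0.103 top [ 0.515 -0.254] w [0.029 0.027] low [0.015 0.026]
scene [210. 237.] 267 z 0.121 top [ 0.571 -0.307] w [0.028 0.027] low [0.014 0.026]
side [317. 264.] 258 z 0.12 top [ 0.552 -0.194] w [0.027 0.027] low [0.027 0.013]
side [266. 283.] 208 z 0.121 top [ 0.443 -0.214] w [0.016 0.018] low [0.026 0.025]
side [304. 295.] 213 z 0.104 top [ 0.513 -0.255] w [0.028 0.028] low [0.027 0.017]
side [339. 311.] 292 z 0.121 top [ 0.569 -0.307] w [0.027 0.028] low [0.024 0.011]
side [286. 328.] 298 z 0.121 top [ 0.465 -0.323] w [0.027 0.028] low [0.027 0.011]
```

View pics/side0.png

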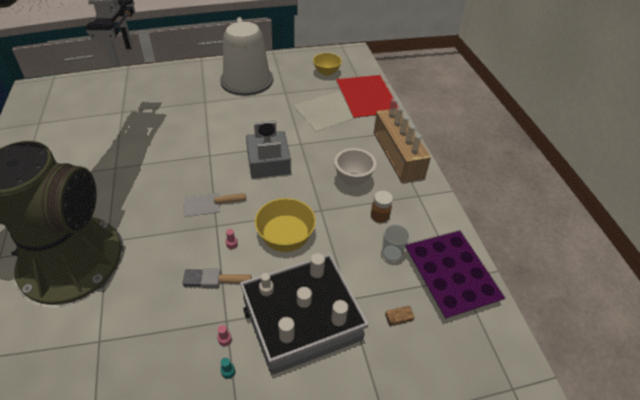

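View pics/crops.png

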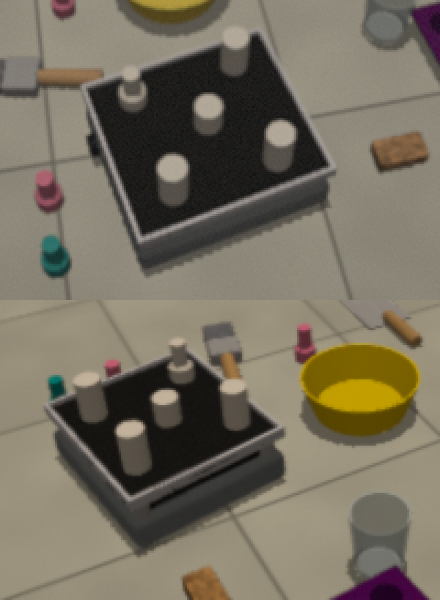

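Side picture: five white cylinders stand on the deck. The short one is at (304,295) and the necked one at (266,283); the sound ones are at (317,264), (339,311) and (286,328). The necked look-alikes on the bench are pink at (232,238) and (224,335) and turquoise at (228,368). The depth data agree with the crop:
- **Short:** top at z = 0.103, position (0.514, -0.2545).
- **Necked:** 17 mm neck, position (0.4435, -0.214).

The necked one goes first, with the jaw axis at about 10° yaw.

carry_out(commands=[-0.2,30,-38,2,0,0,-1.126,-0.2,30,-38,2,0,0,-1.126,-0.2,30,-38,2,0,0,-1.126,-0.2,30,-38,2,0,0,-1.126,-0.2,30,-38,2,0,0,-1.126,-0.2,30,-38,2,0,0,-1.126,-0.2,30,-38,2,0,0,-1.126,-0.2,30,-38,2,0,0,-1.126,-0.2,30,-38,2,0,0,-1.126,-0.2,30,-38,2,0,0,-1.126,-0.2,30,-38,2,0,0,-1.126,-0.2,30,-38,2,0,0,-1.126], force=15)

```text
time_s: 2.2
ee_pos: [0.4482, 0.1472, 0.2258]
eef_rot: [3.141, -0.001, 0.173]
force: [-0.4, 0.3, -0.5]
grip_width: 0.0565
```

carry_out(commands=[-0.2,-0.5,-36.1,-3,0,0,0,-0.2,-0.5,-36.1,-3,0,0,0,-0.2,-0.5,-36.1,-3,0,0,0,-0.2,-0.5,-36.1,-3,0,0,0,-0.2,-0.5,-36.1,-3,0,0,0,-0.2,-0.5,-36.1,-3,0,0,0,-0.2,-0.5,-36.1,-3,0,0,0,-0.2,-0.5,-36.1,-3,0,0,0,-0.2,-0.5,-36.1,-3,0,0,0,-0.2,-0.5,-36.1,-3,0,0,0,-0.2,-0.5,-36.1,-3,0,0,0,-0.2,-0.5,-36.1,-3,0,0,0])

```text
time_s: 3.2
ee_pos: [0.4432, -0.2133, 0.1957]
eef_rot: [3.142, -0.001, 0.173]
force: [0.8, 0.5, 0.4]
grip_width: 0.0563
```

```bash
python3 - <<'E'
from h import *
o=ctrl.get_obs();i=viewer.camera_info('wrist');im,d=viewer.camera('wrist');cv2.imwrite('pics/w1.png',im)
print(o['ee_pos'],o['eef_rot'])
P=np.zeros((400,640,3));m=d>0;P[m]=cloud('w',d,i,m)
deck=m&(abs(P[...,0]-.505)<.12)&(abs(P[...,1]+.262)<.11)&(P[...,2]>.09)&(P[...,2]<.13)
n,l,s,ce=cv2.connectedComponentsWithStats(deck.astype(np.uint8))
for k in range(1,n):
    if s[k,4]<100: continue
    p=P[l==k];z=np.percentile(p[:,2],95);t=p[p[:,2]>z-.004]
    print(ce[k].round(),s[k,4],'z',z.round(3),((t.min(0)+t.max(0))/2)[:2].round(4),np.ptp(t,axis=0)[:2].round(3))
E
```

```text
[ 0.44319212 -0.2133392   0.19572703] [ 3.14159169e+00 -5.93629194e-04  1.73002490e-01]
[431. 199.] 962 z 0.122 [ 0.551  -0.1921] [0.028 0.027]
[320. 199.] 502 z 0.122 [ 0.4427 -0.2136] [0.017 0.017]
[323. 290.] 520 z 0.122 [ 0.4638 -0.3141] [0.025 0.013]
```

View pics/w1.png

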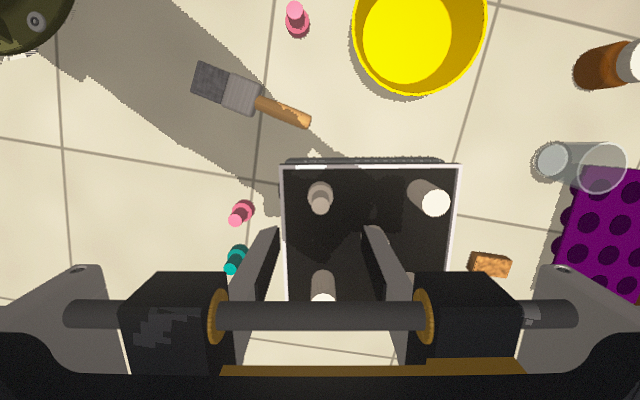

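The wrist picture shows the necked cylinder at (320,199) and a sound one at (431,199). The wrist depth puts the necked one at (0.4427, -0.2136), under the tool within 1 mm. Next I descend to the neck and close.

carry_out(commands=[-0.2,0,0,-4,0,0,0,-0.2,0,0,-7,0,0,0,-0.2,0,0,-9,0,0,0,-0.2,0,0,-10,0,0,0,-0.2,0,0,-10,0,0,0,1,0,0,-10,0,0,0,1,0,0,-10,0,0,0,1,0,0,-10,0,0,0,1,0,0,-10,0,0,0,1,0,0,-10,0,0,0,1,0,0,-10,0,0,0,1,0,0,-10,0,0,0], force=20)

```text
time_s: 4.25
ee_pos: [0.4434, -0.213, 0.0961]
eef_rot: [3.141, -0.001, 0.174]
force: [0.6, 0.5, 3.1]
grip_width: 0.0165
```

carry_out(commands=[1,0,0,2,0,0,0,1,0,0,5,0,0,0,1,0,0,8,0,0,0,1,0,0,8,0,0,0,1,2,4,8,0,0,0,1,4,8,8,0,0,0,1,5,12,8,0,0,0,1,7,15,8,0,0,0,1,7.2,16.5,8,0,0,0,1,7.2,16.5,8,0,0,0,1,7.2,16.5,5,0,0,0,1,7.2,16.5,5,0,0,0])

```text
time_s: 5.25
ee_pos: [0.5133, -0.0482, 0.142]
eef_rot: [-3.14, 0.005, 0.174]
force: [-1.2, 0.2, -2.9]
grip_width: 0.0169
```

carry_out(commands=[1,0,0,-4,0,0,0,1,0,0,-7,0,0,0,1,0,0,-9.5,0,0,0,1,0,0,-10.4,0,0,0,1,0,0,-10.4,0,0,0,1,0,0,-10.4,0,0,0,0.1,0,0,-10.4,0,0,0,0.1,0,0,-10.4,0,0,0,0.1,0,0,-10.4,0,0,0,0.1,0,0,-6,0,0,0,0.1,0,0,-2,0,0,0,0.1,0,0,4,0,0,0])

```text
time_s: 6.25
ee_pos: [0.5129, -0.0481, 0.1652]
eef_rot: [-3.14, 0.005, 0.174]
force: [0.6, -0.1, -0.1]
grip_width: 0.0422
```

carry_out(commands=[-0.2,0,-4,3,0,0,0,-0.2,0.1,-8,3,0,0,0,-0.2,0.1,-12,3,0,0,0,-0.2,0.1,-16,3,0,0,0,-0.2,0.1,-19.5,3,0,0,0,-0.2,0.1,-20.6,3,0,0,0,-0.2,0.1,-20.6,3,0,0,0,-0.2,0.1,-20.6,3,0,0,0])

```text
time_s: 6.92
ee_pos: [0.5138, -0.2538, 0.1954]
eef_rot: [-3.14, 0.005, 0.173]
force: [0.1, 0.4, 0.4]
grip_width: 0.0564
```

```bash
python3 - <<'E'
from h import *
o=ctrl.get_obs();i=viewer.camera_info('wrist');im,d=viewer.camera('wrist');cv2.imwrite('pics/w2.png',im)
print(o['ee_pos'])
P=np.zeros((400,640,3));m=d>0;P[m]=cloud('w',d,i,m)
deck=m&(abs(P[...,0]-.505)<.12)&(abs(P[...,1]+.262)<.11)&(P[...,2]>.085)&(P[...,2]<.13)
n,l,s,ce=cv2.connectedComponentsWithStats(deck.astype(np.uint8))
for k in range(1,n):
    if s[k,4]<100: continue
    p=P[l==k];z=np.percentile(p[:,2],95);t=p[p[:,2]>z-.004]
    print(ce[k].round(),s[k,4],'z',z.round(3),((t.min(0)+t.max(0))/2)[:2].round(4),np.ptp(t,axis=0)[:2].round(3))
E
```

```text
[ 0.51382634 -0.25383002  0.1953944 ]
[372. 147.] 812 z 0.122 [ 0.5511 -0.1925] [0.027 0.026]
[319. 198.] 635 z 0.104 [ 0.5115 -0.2542] [0.027 0.027]
[358. 257.] 432 z 0.122 [ 0.5643 -0.3087] [0.018 0.026]
```

View pics/w2.png

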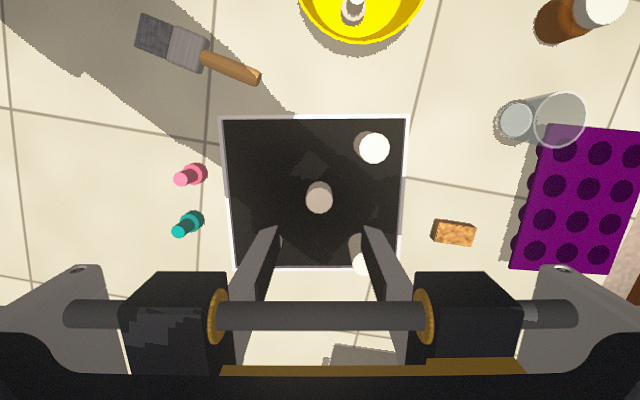

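The short cylinder is under the tool at (319,198), and the necked one stands in the bowl at (352,8). Descending to grip.

carry_out(commands=[-0.2,-0.1,0,-4,0,0,0,-0.2,-0.1,0,-8,0,0,0,-0.2,-0.1,0,-11,0,0,0,-0.2,-0.1,0,-11.8,0,0,0,-0.2,-0.1,0,-11.8,0,0,0,1,-0.1,0,-11.8,0,0,0,1,-0.1,0,-11.8,0,0,0,1,-0.1,0,-11.8,0,0,0,1,-0.1,0,-11.8,0,0,0,1,-0.1,0,-11.8,0,0,0,1,-0.1,0,-11.8,0,0,0])

```text
time_s: 7.88
ee_pos: [0.5133, -0.2533, 0.0784]
eef_rot: [-3.141, 0.004, 0.175]
force: [-0.8, 0.9, 7.0]
grip_width: 0.0264
```

carry_out(commands=[1,0,0,2,0,0,0,1,0,0,6,0,0,0,1,0,0,9,0,0,0,1,0,0,9,0,0,0,1,0,4,9,0,0,0,1,0,8,9,0,0,0,1,0,12,9,0,0,0,1,0,16,9,0,0,0,1,0,20,9,0,0,0,1,0,24,9,0,0,0,1,0.2,25.6,9,0,0,0,1,0.2,25.6,9,0,0,0])

```text
time_s: 8.88
ee_pos: [0.5152, 0.0057, 0.1683]
eef_rot: [-3.141, 0.003, 0.178]
force: [0.3, -1.4, -0.1]
grip_width: 0.0267
```

carry_out(commands=[1,0,-0.3,-4,0,0,0,1,0,-0.3,-8,0,0,0,1,0,-0.3,-12,0,0,0,1,0,-0.3,-14.5,0,0,0,1,0,-0.3,-14.8,0,0,0,1,0,-0.3,-14.8,0,0,0,0.1,0,-0.3,-14.8,0,0,0,0.1,0,-0.3,-14.8,0,0,0,0.1,0,-0.3,-14.8,0,0,0,0.1,0,-0.3,-10,0,0,0,0.1,0,-0.3,-4,0,0,0,0.1,0,-0.3,4,0,0,0])

```text
time_s: 9.88
ee_pos: [0.515, 0.0027, 0.148]
eef_rot: [-3.141, 0.003, 0.178]
force: [0.2, 0.4, -1.5]
grip_width: 0.0423
```

carry_out(commands=[0.1,0,0,3,0,0,0,0.1,0,2,5,0,0,0,1,0,6,5,0,0,0,1,0,10,5,0,0,0,1,0,14,5,0,0,0,1,0,18,5,0,0,0,1,0,22,5,0,0,0,1,-0.2,23.4,5,0,0,0,1,-0.2,23.4,5,0,0,0,1,-0.2,23.4,5,0,0,0])

```text
time_s: 10.72
ee_pos: [0.5129, 0.2367, 0.1987]
eef_rot: [-3.141, 0.002, 0.18]
force: [-0.4, -0.4, -0.4]
grip_width: 0.0005
```

```bash
python3 - <<'E'
from h import *
o=ctrl.get_obs();print(o['ee_pos'],o['force'],o['grip_width'])
out=[]
for c in ['scene','wrist','side']:
    i=viewer.camera_info(c);im,d=viewer.camera(c);out.append(im)
    P=np.zeros((400,640,3));m=d>0;P[m]=cloud(c,d,i,m)
    near=m&(abs(P[...,0]-.513)<.03)&(abs(P[...,1]-.237)<.033)&(P[...,2]>.112)&(P[...,2]<.128)
    p=P[near]
    if len(p):print(c,len(p),((p.min(0)+p.max(0))/2)[:2],np.ptp(p,axis=0),np.median(p[:,2]))
    for name,(cx,cy,r,lo,hi) in dict(bowl=(.515,-.023,.054,.02,.07),).items():
        q=P[m&(np.hypot(P[...,0]-cx,P[...,1]-cy)<r)&(P[...,2]>lo)&(P[...,2]<hi)]
        print(c,name,len(q),np.percentile(q[:,2],[50,98]) if len(q) else '')
    deck=m&(abs(P[...,0]-.505)<.12)&(abs(P[...,1]+.262)<.11)&(P[...,2]>.085)&(P[...,2]<.13)
    n,l,s,ce=cv2.connectedComponentsWithStats(deck.astype(np.uint8))
    for k in range(1,n):
        if s[k,4]>80: t=P[l==k];z=t[:,2].max();t=t[t[:,2]>z-.006];print(c,'deck',z.round(3),((t.min(0)+t.max(0))/2)[:2].round(3))
cv2.imwrite('pics/a3.png',np.vstack([cv2.resize(out[2][100:390,200:440],(480,580))[:, :]]) )
cv2.imwrite('pics/w3.png',out[1])
E
```

```text
[0.51288263 0.23673326 0.19865713] [-0.39045191 -0.44571087 -0.38945905] 0.0005285203765012373
scene 135 [0.51388945 0.23651565] [0.04372228 0.04464839 0.01162285] 0.12153539156922451
scene bowl 221 [0.03628212 0.05632314]
scene deck 0.122 [ 0.466 -0.322]
scene deck 0.123 [ 0.552 -0.193]
scene deck 0.122 [ 0.57  -0.307]
wrist 1591 [0.51172912 0.23792541] [0.04317617 0.04373664 0.01025427] 0.12184418743914133
wrist bowl 0 
side 172 [0.51260713 0.2363683 ] [0.04243362 0.04806482 0.01099018] 0.11928799130909515
side bowl 264 [0.0342257  0.05481104]
side deck 0.123 [ 0.552 -0.194]
side deck 0.124 [ 0.569 -0.308]
side deck 0.121 [ 0.465 -0.323]
```

View pics/a3.png

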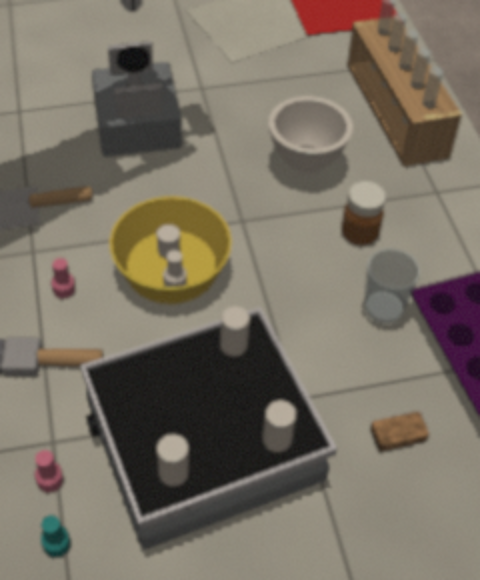

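The crop shows both worn cylinders inside the yellow bowl at (168,240) and (175,268), and the three sound ones upright on the deck. Now I press in stages.

carry_out(commands=[1,0,0,-3,0,0,0,1,0,0,-5.5,0,0,0,1,0,0,-7,0,0,0,1,0,0,-7.4,0,0,0,1,0,0,-7.8,0,0,0,1,0,0,-8.2,0,0,0,1,0,0,-8.6,0,0,0,1,0,0,-8.6,0,0,0,1,0,0,-8.6,0,0,0])

```text
time_s: 11.62
ee_pos: [0.5139, 0.2352, 0.1133]
eef_rot: [-3.141, 0.001, 0.176]
force: [1.4, -3.2, 4.4]
grip_width: 0.0005
```

carry_out(commands=[1,0,0,-0.3,0,0,0,1,0,0,-0.6,0,0,0,1,0,0,-0.9,0,0,0,1,0,0,-0.9,0,0,0,1,0,0,-0.9,0,0,0,1,0,0,-0.9,0,0,0])

```text
time_s: 12.12
ee_pos: [0.5141, 0.2353, 0.1053]
eef_rot: [-3.141, -0.0, 0.177]
force: [-3.5, -2.2, 8.5]
grip_width: 0.0003
```

```bash
python3 - <<'E'
from h import *
F=[]
for k in range(4):
    for c in ['scene','side']:
        i=viewer.camera_info(c);im,d=viewer.camera(c);F.append(ctrl.get_obs()['force'])
        if k: continue
        P=np.zeros((400,640,3));m=d>0;P[m]=cloud(c,d,i,m)
        A=m&(abs(P[...,0]-.513)<.025)&(P[...,2]>.085)
        h=P[A&(abs(P[...,1]-.237)<.023)&(np.hypot(P[...,0]-.513,P[...,1]-.237)>.0165)&(P[...,2]<.125)];ch=P[A&(abs(abs(P[...,1]-.237)-.045)<.006)&(P[...,2]<.125)]
        print(c,'head z',np.percentile(h[:,2],[50,80,95]).round(4),'cheek z',np.percentile(ch[:,2],[50,80,95]).round(4),len(h),len(ch))
        cv2.imwrite(f'pics/p_{c}.png',cv2.resize(im[100:240,340:460] if c=='scene' else im[80:200,220:320],None,fx=4,fy=4,interpolation=3))
print(np.mean(F,0),ctrl.get_obs()['ee_pos'],ctrl.get_obs()['time_s'])
E
```

```text
scene head z [0.1039 0.1066 0.1084] cheek z [0.1    0.1056 0.1067] 78 185
side head z [0.1028 0.1043 0.1185] cheek z [0.0984 0.1032 0.1047] 93 166
[-2.29665402 -3.30321308  7.99438669] [0.51406055 0.23530885 0.10528684] 12.5167
```

View pics/p_scene.png

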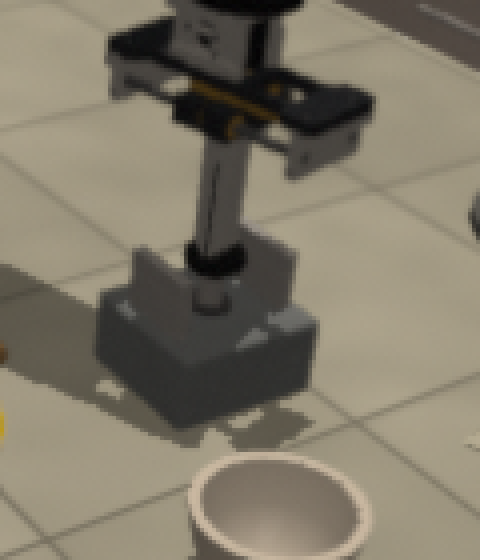

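The shut fingers hold the head level with the cheeks (z about 0.104 against 0.105) at about 8 N. I'll hold for over a second.

carry_out(commands=[1,0,0,-0.1,0,0,0,1,0,0,-0.1,0,0,0,1,0,0,-0.1,0,0,0,1,0,0,-0.1,0,0,0,1,0,0,-0.1,0,0,0,1,0,0,-0.1,0,0,0,1,0,0,-0.1,0,0,0,1,0,0,-0.1,0,0,0,1,0,0,-0.1,0,0,0,1,0,0,-0.1,0,0,0,1,0,0,-0.1,0,0,0,1,0,0,-0.1,0,0,0])

```text
time_s: 13.52
ee_pos: [0.5141, 0.2353, 0.1052]
eef_rot: [-3.141, -0.001, 0.177]
force: [-3.6, -3.1, 8.7]
grip_width: 0.0007
```

carry_out(commands=[1,0,0,0,0,0,0,1,0,0,0,0,0,0,1,0,0,0,0,0,0,1,0,0,0,0,0,0,1,0,0,0,0,0,0,1,0,0,0,0,0,0])

```text
time_s: 14.02
ee_pos: [0.5141, 0.2353, 0.1061]
eef_rot: [-3.141, -0.001, 0.177]
force: [-3.7, -4.1, 8.4]
grip_width: 0.0003
```

```bash
python3 - <<'E'
from h import *
o=ctrl.get_obs();print(o['ee_pos'],o['force'],o['time_s'])
im,d=viewer.camera('side');i=viewer.camera_info('side')
P=np.zeros((400,640,3));m=d>0;P[m]=cloud('s',d,i,m)
deck=m&(abs(P[...,0]-.505)<.12)&(abs(P[...,1]+.262)<.11)&(P[...,2]>.085)&(P[...,2]<.13)
n,l,s,ce=cv2.connectedComponentsWithStats(deck.astype(np.uint8))
print([P[l==k][:,2].max().round(3) for k in range(1,n) if s[k,4]>80])
if .1<o['ee_pos'][2]<.109: print(ticket.hand_in())
E
```

```text
[0.51409045 0.23534306 0.10609917] [-3.68240885 -4.10051617  8.44952234] 14.0167
[np.float64(0.121), np.float64(0.122), np.float64(0.123)]
the job is handed in; nothing more can be done
None
```

I put both worn cylinders, first the necked one and then the short one, into the large yellow bowl and let go of them. I then pressed the plunger flush with the shut gripper and handed the job in at about 14 s while still holding it; the hand-in gives no verdict.

- **Plunger:** the fingertips were last at z = 0.106 m, about 15 mm in, pushing down with about 8.4 N. Pressing also gave a sideways force of 3–5 N. The two fixed cameras put the head within a few millimetres of the cheek tops.
- **Cylinders:** the last depth check showed three tops at about 0.122 m, so the sound ones still stand on the deck. The worn ones stood in the bowl in the picture taken before pressing; I didn't look again afterwards.
- **Rest of the bench:** nothing else looked disturbed in that same picture, but I didn't measure it. No check failed or disagreed.

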